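Find the unbolted hatch of the studio waste bank and push it open

TASK

One of the four identical hatches in the top of the white waste bank is unbolted: press gently with the fingertips on the metal discs, one hatch after another, until you find the one that rocks. Push that hatch down until it is fully open and leave it standing open. Pick nothing up, and leave the jar, the tin, the pot and the brush where they are.

Things in the scene. Friction and masses are not known exactly. Their poses are not given: they have to be found in the camera images.
- bank: White wooden waste bank fixed on the table: 185 mm deep (x), 400 long (y), 100 high. Origin under its centre; x points away from the robot at yaw 0. Flush in its top: four identical plywood hatches in a row along y, 92 mm apart, each 78 mm wide, from x = -70 to +26 mm, over a well 83 mm deep. Three are bolted and do not give; one, in any of the four places and not marked, is unbolted. Ledge behind: x = 28 to 92.
- hinge (a point): Middle of the hatches' common hinge line, in the bank's middle plane, 95.5 mm above the table; the line runs along the bank's y. The hatches are 9 mm thick. Pressed on its disc with 2 to 4 N the unbolted one rocks at once: its disc end sinks into the well and its short far end (26 mm) rises. The hinge is stiff: the hatch stays at any angle where it is left.
- hatch (a joint): Angle (rad) of the one unbolted hatch, whichever place it is in: 0 shut and flush, growing as its disc end goes down; stop at 0.80 (46 degrees, fully open), where its upper face is about 28 mm below the bank's top at 29 mm before the hinge line, and about 39 mm below it at the disc's pad point.
- pad0 (a point): Point on the top face of the bank, at the centre of the small flush metal push disc (24 mm across) of hatch 1, the leftmost as the robot sees it (bank's +y end). It is 40 mm before the hinge line, fixed to the bank, and does not move with the hatch. Axes as the bank's: z up, x towards the hinge line.
- pad1 (a point): Point on the top face of the bank, at the centre of the small flush metal push disc (24 mm across) of hatch 2 from the left. It is 40 mm before the hinge line, fixed to the bank, and does not move with the hatch. Axes as the bank's: z up, x towards the hinge line.
- pad2 (a point): Point on the top face of the bank, at the centre of the small flush metal push disc (24 mm across) of hatch 3 from the left. It is 40 mm before the hinge line, fixed to the bank, and does not move with the hatch. Axes as the bank's: z up, x towards the hinge line.
- pad3 (a point): Point on the top face of the bank, at the centre of the small flush metal push disc (24 mm across) of hatch 4, the rightmost (bank's -y end). It is 40 mm before the hinge line, fixed to the bank, and does not move with the hatch. Axes as the bank's: z up, x towards the hinge line.
- brush_jar: Bystander: loose glass jar, 68 mm wide and 90 mm high, with three paint brushes standing in it, up to 200 mm high; stands on the table past the bank's left end. Origin at the centre of its underside.
- paint_tin: Bystander: loose paint tin, 72 mm wide, 100 mm high, on the table past the bank's right end. Origin at the centre of its underside.
- glue_pot: Bystander: loose small pot, 40 mm wide, 45 mm high, standing on the bank's rear ledge (its underside is 100 mm above the table). Origin at the centre of its underside.
- flat_brush: Bystander: loose flat paint brush, about 20 cm long, lying on the table in front of the bank, roughly along the bank. Origin on its underside.

How it is judged:
At the end, for the whole second after the job is handed in: The unbolted hatch stands open by at least 0.68 rad (of the 0.80 rad at its stop) and at rest; the jar, tin, pot and brush are within 30 mm of where they stood (value of joint hatch above 0.68 rad and velocity of joint hatch between -0.05 and 0.05 rad/s and distance of each of brush_jar, paint_tin, glue_pot, flat_brush from where it was at the start of the episode below 0.03 m); the robot touches nothing.
It fails at once if the jar, tin, pot or brush was moved by more than 30 mm (distance of any of brush_jar, paint_tin, glue_pot, flat_brush from where it was at the start of the episode above 0.03 m).
It fails at once if the jar, tin, pot or brush was lifted by more than 15 mm (height (world z) of any of brush_jar, paint_tin, flat_brush above 0.015 m or height (world z) of glue_pot above 0.115 m).
It fails at once if the robot pressed on something with more than 60 N (contact force between any of the fingers, the arm and anything else above 60 N).
It also fails if it takes over 58 s, if anything falls off the work surface, if the arm or the gripper's body presses on something with over 40 N, if the wrist force passes 120 N, or if a joint passes its speed limit or range.

ROBOT

A 7-joint arm with a two-finger parallel gripper is mounted at the origin on the work surface. World frame = base frame: x ahead of the robot, y to its left, z up, the work surface at z = 0. Lengths are in m, angles in rad, forces in N, time in s.
With the tool pointing down it reaches from about 0.425 to 0.825 m from the base axis. Payload 3.6 kg.
Tool frame: the origin (TCP) lies on the centre line of the jaws, within the pads' length; the fingertips stand 14 mm ahead of it and the grasp point (between the pads) lies 5 mm behind it; z points along the fingers, y is the direction in which the jaws open and shut (so a half turn about z gives the same grasp; the last joint's range is limited). The gripper opens to 85 mm and grips with 20 to 120 N. Pads are 22 mm wide; open, the fingers measure 114 mm over their backs; the gripper's body (76 mm by 85 mm) begins 54 mm behind the grasp point. The pads swing forward as they close: fully open they stand 13 mm farther back than shut.
Start: joints at [1.288, 0.615, -0.013, 1.423, 0.008, 1.103, -0.04], TCP at [0.164, -0.629, 0.245] pointing down, gripper open.
Joint ranges: [-3.12, 3.12], [-0.3, 2.06], [-1.34, 1.32], [0.26, 2.42], [-1.36, 4.5], [0.01, 1.98], [-2.84, 2.84]. Speed limits (rad/s): [2.79, 2.79, 3.14, 3.14, 3.14, 3.14, 3.14].

INTERFACE

Orientations are given as a rotation vector (axis times angle).
In Python, from bench import state, snapshot, calibration, job_done gives the robot as it stands. The module is installed in compiled form; this text tells all that it offers.
- The arm moves only by the tool carry_out, never from a script. Its argument "plan" is text: rows parted by semicolons, each of 7 numbers parted by spaces: the shift along the tool's x, y, z in mm, then the turn, a rotation vector about the tool's x, y, z in degrees, then the finger opening in mm, from 0 to 85.4. In form: tx ty tz rx ry rz fingers; .... A call has 1 to 12 rows; each row is the pose to reach, as a shift and turn from the pose measured when the call began, along the tool's axes at that moment; what a row does not reach only later rows make up. A row lasts 1/8 s, in which the tool goes at most 62.5 mm and 10.7 degrees, less where a joint would pass 70% of its speed; a pose out of reach is approached as far as the arm can. A call with a gripper value outside its range is refused whole. The fingers move at their own pace and stop on an object; "newtons" is the grip in N (left out, the last holds). Time passes only in rows, so rows that repeat a pose let the fingers close. It gives the time, the measured TCP pose, the force and the opening at its end, in the units of the state.
- state(): the state, without advancing time (a new reading comes with each control period).
- snapshot(name): name is "scene" or "top" or "wrist"; returns the picture (480x640x3 uint8, blue, green, red); there is no depth.
- calibration(name): a dict with "fx", "fy", "cx", "cy" (pixels), "cam_to_world" (4x4, takes a point from camera to world coordinates); the wrist camera has in their place "mount" (4x4, takes a point from camera to tool coordinates, whose origin is the TCP and whose axes are the flange's). Camera axes: x right, y down, z forward; pixel columns grow to the right and rows downward; lengths in m; the calibration is good to about 2 mm. A picture is of the moment at which its call begins: read the wrist's pose just before it. calibration takes no time and is no camera call.
- job_done(): hands the job in, once; it reports no verdict.
The state is a dict: "time": time; "joints": joint angles; "qvel": joint speeds; "effort": joint torques, N m; "tool_pos": TCP position; "orientation": TCP orientation; "wrist_force": force on the tool from outside, world axes, zero at the start; "torque": the same for the moment, N m; "gripper_width": finger opening in m.
Only numpy, scipy, OpenCV 4.12 (cv2) and the standard library are available. Lean on these libraries where they do the work, as an engineer would, in place of code of your own. Each camera call takes 0.05 s, during which the arm holds its last target.

## Working session

There is one attempt and no reset: what is moved stays moved. The work goes in short steps, Python scripts to look and compute and a tool call to move; the robot and the scene stay as the last step left them, time stands still between calls to the robot, and variables do not carry over. Pictures are saved under pics/ and viewed, and the job is handed in when it is done.

Besides the shell and the picture viewer there is one more tool, called after "Request:" as a command line: name --argument value ..., lists and objects as JSON in quotes. carry_out: Moves the arm, as the interface text tells. Its arguments: {"type":"object","properties":{"plan":{"type":"string"},"newtons":{"type":"number"}},"required":["plan"]}

```bash
mkdir -p pics; python3 - <<'E'
from bench import *
import cv2
s=state();print(s)
for n in("scene","top"):
    cv2.imwrite(f"pics/{n}0.png",snapshot(n));c=calibration(n);print(n,c)
print(calibration("wrist"))
E
```

```text
{'time': 0.0, 'joints': array([ 1.28850447,  0.61592241, -0.0126291 ,  1.42494208,  0.00811628,
        1.10344019, -0.04038077]), 'qvel': array([ 6.99749406e-04, -8.09484060e-04, -1.71112593e-03, -1.03601982e-03,
       -1.00342261e-06,  1.41764787e-03, -1.34306900e-03]), 'effort': array([-4.39824762e-04, -4.69215524e+01,  2.58852951e-01, -1.71034455e+01,
        9.92228132e-03,  9.53549403e-03, -6.47327738e-06]), 'tool_pos': array([ 0.16427611, -0.62811308,  0.24412173]), 'orientation': array([-3.11330093e+00, -4.00528158e-01,  6.07271934e-04]), 'wrist_force': array([-0.15628799,  0.56267432,  0.04858604]), 'torque': array([ 0.04942466, -0.03500139, -0.0191152 ]), 'gripper_width': 0.08523479061407054}
scene {'fx': 542.2724425245001, 'fy': 542.2724425245001, 'cx': 321.14519788764045, 'cy': 241.6822988661043, 'cam_to_world': array([[-0.43685928,  0.59666017, -0.67316463,  1.36361419],
       [ 0.89931412,  0.27331116, -0.34137242,  0.41423607],
       [-0.01969992, -0.75451816, -0.65598343,  0.85550064],
       [ 0.        ,  0.        ,  0.        ,  1.        ]])}
top {'fx': 605.8238298910694, 'fy': 605.8238298910694, 'cx': 315.20753378062295, 'cy': 239.10841049772114, 'cam_to_world': array([[-0.01044784, -0.99367753,  0.11178461,  0.41021627],
       [-0.99990067,  0.01143954,  0.00823374, -0.00284988],
       [-0.00946044, -0.11168748, -0.99369835,  1.32363881],
       [ 0.        ,  0.        ,  0.        ,  1.        ]])}
{'fx': 357.45920917919176, 'fy': 357.45920917919176, 'cx': 321.5712674362767, 'cy': 242.15836644187675, 'mount': array([[-7.47253920e-04, -9.58792646e-01, -2.84105797e-01,
         7.26409187e-02],
       [ 9.99999180e-01, -1.01188351e-03,  7.84683611e-04,
        -5.28254317e-04],
       [-1.03983085e-03, -2.84104978e-01,  9.58792616e-01,
        -1.29310675e-01],
       [ 0.00000000e+00,  0.00000000e+00,  0.00000000e+00,
         1.00000000e+00]])}
```

View pics/scene0.png

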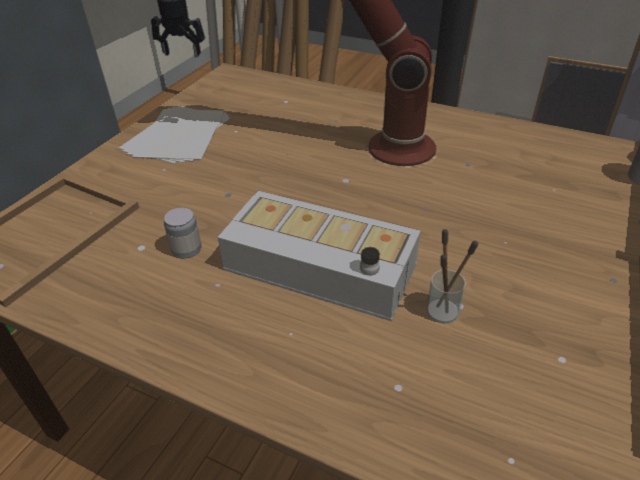

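View pics/top0.png

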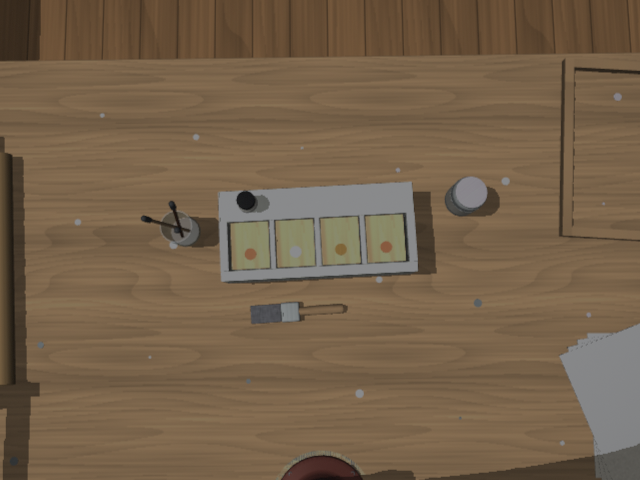

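The top view shows the bank, with discs at about (250,254), (296,252), (341,249) and (386,247). The glue pot is at (247,201), the jar at (180,230), the tin at (468,195), and the brush at y≈313. I'll enlarge it and locate the points.

```bash
cat > h.py <<'E'
import numpy as np, cv2
from bench import *
def ray(n,u,v,z):
    c=calibration(n);T=c["cam_to_world"]
    d=T[:3,:3]@np.array([(u-c["cx"])/c["fx"],(v-c["cy"])/c["fy"],1]);o=T[:3,3]
    return o+d*(z-o[2])/d[2]
E
python3 - <<'E'
from h import *
im=cv2.imread("pics/top0.png")[175:325,210:430]
cv2.imwrite("pics/crop.png",cv2.resize(im,None,fx=3.6,fy=3.6,interpolation=cv2.INTER_CUBIC))
P=[ray("top",u,v,.1) for u,v in [(250.5,254),(295.5,252),(341,249.5),(386,247)]]
print(P); print(np.linalg.norm(np.diff(P,axis=0),axis=1))
E
```

```text
[array([0.51897465, 0.1388995 , 0.1       ]), array([0.52201563, 0.04753757, 0.1       ]), array([ 0.52606123, -0.04479199,  0.1       ]), array([ 0.53011634, -0.13606275,  0.1       ])]
[0.09141253 0.09241815 0.09136079]
```

View pics/crop.png

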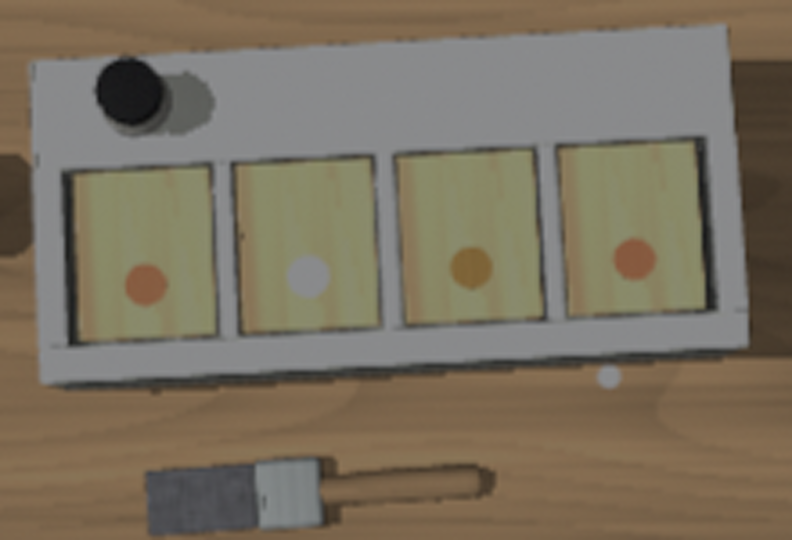

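```bash
cat >> h.py <<'E'
from scipy.spatial.transform import Rotation as R
PADS=np.array([ray("top",u,v,.1) for u,v in [(250.5,254.2),(295.6,252),(341.1,249.4),(386.3,247)]])
d=PADS[0]-PADS[3]; yaw=np.arctan2(-d[0],d[1])
GOAL=R.from_euler("z",yaw)*R.from_rotvec([np.pi,0,0])
def to(p):
    s=state();r=R.from_rotvec(s["orientation"]).inv()
    print("t",s["time"],"pos",s["tool_pos"].round(4),"F",s["wrist_force"].round(2),"w",s["gripper_width"].round(4))
    print("shift mm",(r.apply(np.array(p)-s["tool_pos"])*1000).round(1),"turn",np.degrees((r*GOAL).as_rotvec()).round(2))
E
python3 - <<'E'
from h import *
print(np.degrees(yaw))
for n,u,v,z in (("pot",247,201,.145),("tin",469,193,.1),("jar",180,231,.0),("b1",173,205,.2),("b2",146,219,.2)): print(n,ray("top",u,v,z).round(3))
to([*PADS[3][:2],.20])
E
```

```text
2.398392714012979
pot [0.62  0.141 0.145]
tin [ 0.639 -0.308  0.1  ]
jar [0.581 0.306 0.   ]
b1 [0.604 0.274 0.2  ]
b2 [0.578 0.324 0.2  ]Traceback (most recent call last):
  File "<stdin>", line 4, in <module>
  File "h.py", line 13, in to
    print("t",s["time"],"pos",s["tool_pos"].round(4),"F",s["wrist_force"].round(2),"w",s["gripper_width"].round(4))
                                                                                       ^^^^^^^^^^^^^^^^^^^^^^^^
AttributeError: 'float' object has no attribute 'round'
```

```bash
sed -i 's/s\["gripper_width"\].round(4)/round(s["gripper_width"],4)/' h.py
python3 - <<'E'
from h import *
to([*PADS[3][:2],.20])
E
```

```text
t 0.1 pos [ 0.1643 -0.6282  0.2443] F [0.33 0.08 0.35] w 0.0854
shift mm [ 478.3 -382.9   45.1] turn [-0.13  0.02 12.26]
```

Request:
carry_out --plan "50 -40 0 0 0 2 0;100 -80 0 0 0 4 0;150 -120 0 0 0 6 0;200 -160 0 0 0 8 0;250 -200 0 0 0 10 0;300 -240 0 0 0 12.3 0;345 -276 0 0 0 12.3 0;390 -312 0 0 0 12.3 0;435 -348 10 0 0 12.3 0;478 -383 30 0 0 12.3 0;478 -383 45 0 0 12.3 0;478 -383 45 0 0 12.3 0" --newtons 40

```text
time: 1.6
tool_pos: [0.5283, -0.1369, 0.1985]
orientation: [-3.139, -0.065, 0.008]
wrist_force: [0.1, 0.5, 0.5]
gripper_width: 0.0002
```

```bash
python3 - <<'E'
from h import *
cv2.imwrite("pics/w1.png",snapshot("wrist"))
to([*PADS[3][:2],.126])
E
```

```text
t 1.65 pos [ 0.5286 -0.1381  0.1996] F [-1.05 -0.52  0.38] w -0.0001
shift mm [ 1.8 -1.2 73.5] turn [-0.09  0.17 -0.16]
```

View pics/w1.png

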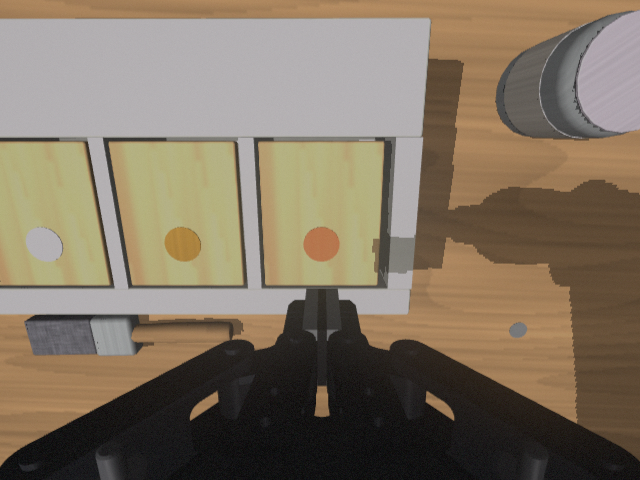

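The wrist view shows the disc of hatch 4 at (322,244), in line with the jaws. That gives x about +4 mm, against +1.8 mm from the top view. I'll descend now.

Request:
carry_out --plan "3 -1 25 0 0 0 0;3 -1 50 0 0 0 0;3 -1 70 0 0 0 0;3 -1 79 0 0 0 0;3 -1 81 0 0 0 0;3 -1 81 0 0 0 0;3 -1 81 0 0 0 0"

```text
time: 2.52
tool_pos: [0.5318, -0.1371, 0.1193]
orientation: [-3.14, -0.061, 0.002]
wrist_force: [0.5, 0.2, 0.8]
gripper_width: -0.0001
```

Request:
carry_out --plan "0 0 2 0 0 0 0;0 0 3 0 0 0 0;0 0 4 0 0 0 0;0 0 4 0 0 0 0;0 0 4 0 0 0 0"

```text
time: 3.15
tool_pos: [0.5318, -0.137, 0.1153]
orientation: [-3.14, -0.061, 0.002]
wrist_force: [0.1, -0.3, -0.3]
gripper_width: -0.0002
```

Request:
carry_out --plan "0 0 1 0 0 0 0;0 0 1 0 0 0 0;0 0 2 0 0 0 0;0 0 2 0 0 0 0"

```text
time: 3.65
tool_pos: [0.5319, -0.137, 0.1142]
orientation: [-3.14, -0.061, 0.002]
wrist_force: [-1.6, -0.5, 4.8]
gripper_width: 0.0003
```

Request:
carry_out --plan "0 0 1 0 0 0 0;0 0 1 0 0 0 0;0 0 1 0 0 0 0"

```text
time: 4.03
tool_pos: [0.5318, -0.1371, 0.1141]
orientation: [-3.14, -0.061, 0.001]
wrist_force: [-1.3, 0.9, 5.9]
gripper_width: 0.0003
```

Hatch 4 holds 5.9 N without giving, so it is bolted. Hatch 3 is next.

Request:
carry_out --plan "0 0 -12 0 0 0 0;0 -46 -12 0 0 0 0;0 -92 -12 0 0 0 0;0 -92 -12 0 0 0 0;0 -92 -4 0 0 0 0;0 -92 -2 0 0 0 0;0 -92 0 0 0 0 0;0 -92 1 0 0 0 0;0 -92 1 0 0 0 0;0 -92 1 0 0 0 0"

```text
time: 5.28
tool_pos: [0.5281, -0.0466, 0.1142]
orientation: [3.141, 0.058, -0.001]
wrist_force: [-2.1, -0.5, 6.8]
gripper_width: 0.0002
```

Hatch 3 is bolted as well: z is 0.1142 at 6.8 N.

Request:
carry_out --plan "0 0 -12 0 0 0 0;0 -46 -12 0 0 0 0;0 -93 -12 0 0 0 0;0 -93 -12 0 0 0 0;0 -93 -4 0 0 0 0;0 -93 -2 0 0 0 0;0 -93 0 0 0 0 0;0 -93 1 0 0 0 0;0 -93 1 0 0 0 0;0 -93 1 0 0 0 0"

```text
time: 6.52
tool_pos: [0.5249, 0.0466, 0.1131]
orientation: [-3.141, -0.058, 0.001]
wrist_force: [-0.1, -0.6, 0.5]
gripper_width: -0.0001
```

The tool reached 0.1131 with only 0.5 N, so hatch 2 gives. I'll confirm with a further push.

Request:
carry_out --plan "0 0 2 0 0 0 0;0 0 4 0 0 0 0;0 0 6 0 0 0 0;0 0 6 0 0 0 0"

```text
time: 7.02
tool_pos: [0.5248, 0.0466, 0.1069]
orientation: [-3.141, -0.058, 0.001]
wrist_force: [0.5, -1.1, 0.7]
gripper_width: 0.0002
```

Request:
carry_out --plan "0 0 3 0 0 0 0;0 0 6 0 0 0 0;0 0 9 0 0 0 0;0 0 12 0 0 0 0;0 0 14 0 0 0 0;0 0 14 0 0 0 0"

```text
time: 7.78
tool_pos: [0.5241, 0.0468, 0.0924]
orientation: [-3.141, -0.059, 0.004]
wrist_force: [-0.1, 0.7, 0.1]
gripper_width: 0.0
```

Request:
carry_out --plan "0 0 1 0 0 0 0;0 0 2 0 0 0 0;0 0 3 0 0 0 0;0 0 4 0 0 0 0;0 0 4 0 0 0 0"

```text
time: 8.4
tool_pos: [0.5238, 0.0468, 0.0881]
orientation: [-3.141, -0.059, 0.005]
wrist_force: [-1.0, 0.2, 0.8]
gripper_width: 0.0001
```

Request:
carry_out --plan "0 0 1 0 0 0 0;0 0 2 0 0 0 0;0 0 2 0 0 0 0"

```text
time: 8.78
tool_pos: [0.5236, 0.0468, 0.0859]
orientation: [-3.141, -0.059, 0.006]
wrist_force: [-0.6, 1.0, 1.1]
gripper_width: 0.0002
```

Request:
carry_out --plan "0 0 1 0 0 0 0;0 0 2 0 0 0 0;0 0 2 0 0 0 0"

```text
time: 9.15
tool_pos: [0.5233, 0.0468, 0.0837]
orientation: [-3.141, -0.059, 0.007]
wrist_force: [0.3, 0.9, 1.2]
gripper_width: 0.0002
```

Request:
carry_out --plan "0 0 1 0 0 0 0;0 0 2 0 0 0 0;0 0 2 0 0 0 0"

```text
time: 9.52
tool_pos: [0.5234, 0.0468, 0.0825]
orientation: [-3.141, -0.059, 0.006]
wrist_force: [-2.1, -0.6, 7.5]
gripper_width: 0.0002
```

Request:
carry_out --plan "0 0 2 0 0 0 0;0 0 2 0 0 0 0;0 0 2 0 0 0 0"

```text
time: 9.9
tool_pos: [0.5235, 0.0468, 0.0822]
orientation: [-3.141, -0.058, 0.005]
wrist_force: [-3.9, 0.4, 14.3]
gripper_width: -0.0002
```

The hatch is at a rigid stop, 32 mm down at 14 N. I'll retract straight up.

Request:
carry_out --plan "0 0 -4 0 0 0 0;0 0 -20 0 0 0 0;0 0 -50 0 0 0 0;0 0 -90 0 0 0 0;0 0 -130 0 0 0 0;0 0 -130 0 0 0 0;-60 0 -140 0 0 0 0;-60 0 -140 0 0 0 0;-60 0 -140 0 0 0 0;-60 0 -140 0 0 0 0"

```text
time: 11.15
tool_pos: [0.4651, 0.0446, 0.2223]
orientation: [-3.141, -0.058, 0.003]
wrist_force: [0.4, -0.2, 0.0]
gripper_width: 0.0002
```

```bash
python3 - <<'E'
from h import *
s=state();print(s["tool_pos"],s["wrist_force"],abs(s["qvel"]).max())
w=snapshot("wrist");cv2.imwrite("pics/w2.png",w)
a=snapshot("scene")[180:340,150:500]
cv2.imwrite("pics/s2.png",cv2.resize(a,None,fx=2.2,fy=2.2,interpolation=cv2.INTER_CUBIC))
E
```

```text
[0.46507643 0.04458802 0.22233888] [ 0.36508963 -0.15279236  0.00813088] 0.002598330342283956
```

View pics/w2.png

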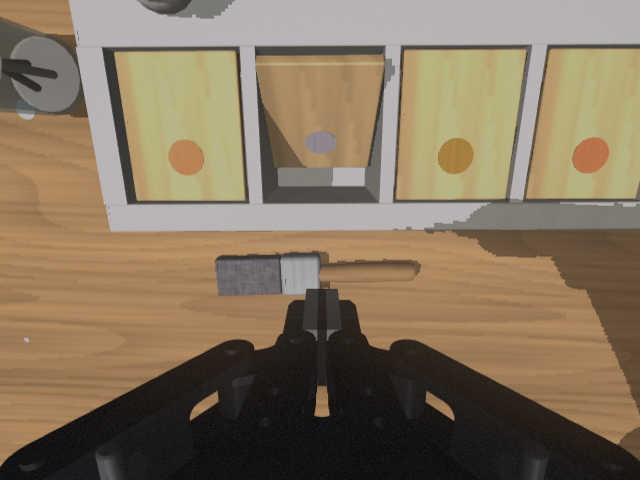

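View pics/s2.png

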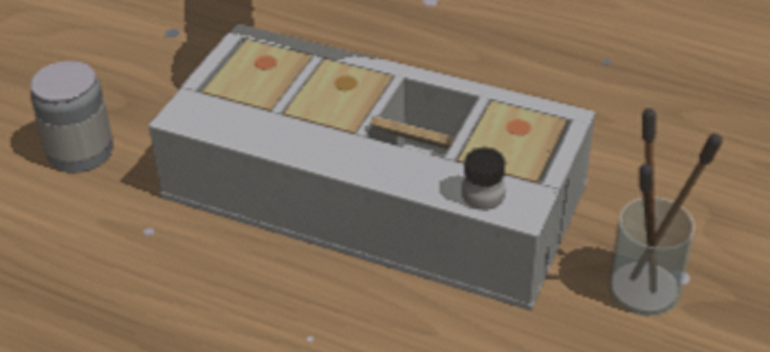

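Hatch 2 stands open. Its disc is at (321,142) and its lower edge at row 167. I'll check the angle by projection.

```bash
python3 - <<'E'
from h import *
s=state();c=calibration("wrist")
r=R.from_rotvec(s["orientation"]);M=c["mount"]
bx=np.array([np.cos(yaw),np.sin(yaw),0]);h=PADS[1]+.040*bx;h[2]=.0955
for a in(0,.6,.68,.75,.8):
    o=[]
    for L in(.040,.070):
        p=h+bx*(-L*np.cos(a)+.0045*np.sin(a)*1)+np.array([0,0,-L*np.sin(a)+.0045*np.cos(a)])
        q=r.inv().apply(p-s["tool_pos"]);q=M[:3,:3].T@(q-M[:3,3]);o.append((round(c["fx"]*q[0]/q[2]+c["cx"]),round(c["fy"]*q[1]/q[2]+c["cy"])))
    print(a,o)
E
```

```text
0 [(321, 159), (321, 202)]
0.6 [(321, 144), (321, 175)]
0.68 [(321, 141), (321, 170)]
0.75 [(321, 138), (321, 165)]
0.8 [(321, 136), (321, 162)]
```

The pixels suggest about 0.7 rad, which is too close to the threshold. I'll measure more finely.

```bash
python3 - <<'E'
from h import *
w=cv2.imread("pics/w2.png")[40:215,230:420]
cv2.imwrite("pics/w2c.png",cv2.resize(w,None,fx=3.4,fy=3.4,interpolation=cv2.INTER_CUBIC))
w=cv2.imread("pics/w2.png")
hsv=cv2.cvtColor(w,cv2.COLOR_BGR2HSV)
for nm,box,f in (("d1",(120,170,290,350),lambda h:(h[...,1]<75)),):
    y0,y1,x0,x1=box;m=f(hsv[y0:y1,x0:x1]);ys,xs=np.nonzero(m[:40]);print(nm,xs.mean()+x0,ys.mean()+y0,ys.min()+y0,ys.max()+y0,m.sum())
E
```

```text
d1 320.41750841750843 142.04208754208753 131 153 753
```

View pics/w2c.png

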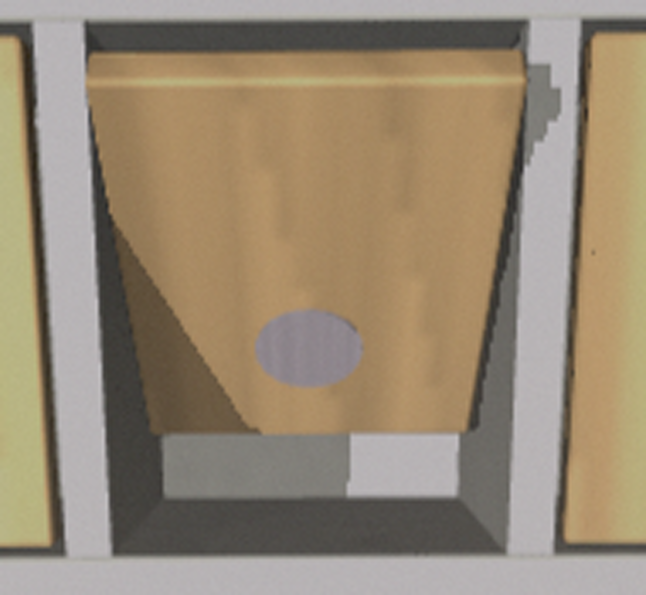

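```bash
python3 - <<'E'
from h import *
from scipy.optimize import least_squares
s=state();c=calibration("wrist");print(s["time"])
r=R.from_rotvec(s["orientation"]);M=c["mount"]
bx=np.array([np.cos(yaw),np.sin(yaw),0]);by=np.array([-np.sin(yaw),np.cos(yaw),0])
def proj(p):
    q=r.inv().apply(p-s["tool_pos"]);q=M[:3,:3].T@(q-M[:3,3]);return np.array([c["fx"]*q[0]/q[2]+c["cx"],c["fy"]*q[1]/q[2]+c["cy"]])
h0=PADS[1]+.040*bx;h0[2]=.0955
def pt(a,L,y,x,dx,dz):
    return h0+dx*bx+np.array([0,0,dz])+y*by+bx*(-L*np.cos(a)+x*np.sin(a))+np.array([0,0,-L*np.sin(a)+x*np.cos(a)])
def feats(a,dx,dz,W):
    f=lambda L,y:proj(pt(a,L,y,.0045,dx,dz))
    lo=f(.07,-W/2)-f(.07,W/2);up=f(-.026,-W/2)-f(-.026,W/2)
    return np.array([f(-.026,0)[1],f(.04,0)[1],f(.07,0)[1],lo[0],up[0]])
obs=np.array([64.7,142,167.1,91.8,128.5])
for a in (0,.6,.7,.8): print(a,feats(a,0,0,.077).round(1))
for tight in (.001,.003):
    f=lambda p:np.r_[feats(*p)-obs,p[1]/tight,p[2]/tight,(p[3]-.077)/.001]
    o=least_squares(f,[.7,0,0,.077],x_scale=[.1,.001,.001,.001]);print(o.x,o.fun[:5].round(2))
E
```

```text
11.25
0 [ 52.4 159.1 202.4 108.4 121.5]
0.6 [ 50.9 144.  175.3  95.5 128.8]
0.7 [ 52.5 140.  168.9  94.1 129.6]
0.8 [ 54.6 135.7 162.   92.9 130.3]
[ 8.04885296e-01 -4.28963663e-03 -6.34752216e-04  7.66718929e-02] [-1.73 -0.58 -0.22  0.05  0.16]
[ 0.812428   -0.00492378 -0.00110645  0.07684272] [-0.22 -0.06 -0.03 -0.01  0.1 ]
```

I had a sign slip: the face normal tilts towards -x. I'll refit.

```bash
python3 - <<'E'
from h import *
from scipy.optimize import least_squares
s=state();c=calibration("wrist")
r=R.from_rotvec(s["orientation"]);M=c["mount"]
bx=np.array([np.cos(yaw),np.sin(yaw),0]);by=np.array([-np.sin(yaw),np.cos(yaw),0])
def proj(p):
    q=r.inv().apply(p-s["tool_pos"]);q=M[:3,:3].T@(q-M[:3,3]);return np.array([c["fx"]*q[0]/q[2]+c["cx"],c["fy"]*q[1]/q[2]+c["cy"]])
h0=PADS[1]+.040*bx;h0[2]=.0955
def pt(a,L,y,dx,dz):
    return h0+dx*bx+np.array([0,0,dz])+y*by+bx*(-L*np.cos(a)-.0045*np.sin(a))+np.array([0,0,-L*np.sin(a)+.0045*np.cos(a)])
def feats(a,dx,dz,W):
    f=lambda L,y:proj(pt(a,L,y,dx,dz))
    lo=f(.07,-W/2)-f(.07,W/2);up=f(-.026,-W/2)-f(-.026,W/2)
    return np.array([f(-.026,0)[1],f(.04,0)[1],f(.07,0)[1],lo[0],up[0]])
obs=np.array([64.7,142,167.1,91.8,128.5])
for a in (0,.68,.75,.8): print(a,feats(a,0,0,.077).round(1))
f=lambda p:np.r_[feats(*p)-obs,p[1]/.002,p[2]/.002,(p[3]-.077)/.001]
o=least_squares(f,[.7,0,0,.077],x_scale=[.1,.001,.001,.001]);print(o.x,o.fun[:5].round(2))
b=cv2.imread("pics/top0.png");t=snapshot("top");d=cv2.absdiff(b,t).max(2)
for n,(x,y) in dict(jar=(180,230),tin=(468,195),pot=(247,201),brush=(297,313)).items(): print(n,(d[y-20:y+20,x-20:x+20]>40).sum())
cv2.imwrite("pics/top2.png",t)
E
```

```text
0 [ 52.4 159.1 202.4 108.4 121.5]
0.68 [ 62.7 148.7 177.2  93.8 128.5]
0.75 [ 64.9 146.4 173.   92.9 128.9]
0.8 [ 66.7 144.6 169.9  92.3 129.2]
[ 8.16907350e-01  1.38683215e-03 -3.60147314e-04  7.66757370e-02] [ 0.11  0.1   0.03 -0.06  0.24]
jar 0
tin 0
pot 0
brush 1530
```

View pics/top2.png

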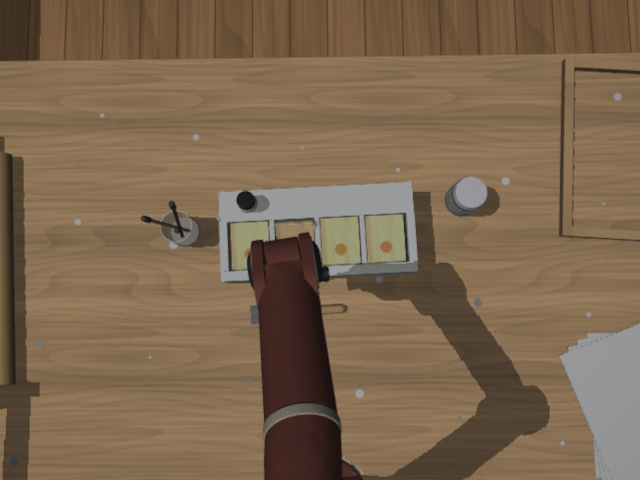

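The refit gives about 0.81 rad with sub-pixel residuals, so the hatch is at its stop. In the top view the jar, tin and pot are unchanged. The arm now partly hides the brush, but its visible end at (342,309) is in place, and it was never approached. The arm is clear of everything.

```bash
python3 -c "
from bench import *
print(job_done())"
```

```text
the job is handed in; nothing more can be done
None
```

The unbolted hatch was hatch 2 from the left. I pushed it fully open, left it standing open, and handed the job in.

- **Finding it:** I pressed the discs from the right. Hatches 4 and 3 held about 6–7 N without giving, while hatch 2 sank with almost no force. I did not press hatch 1.
- **Opening it:** I pushed hatch 2 down until it met a rigid stop, with the fingertips about 32 mm below the bank's top. The largest force I read was about 14 N. I then retracted straight up.
- **Angle check:** my first check from the wrist picture gave about 0.7 rad, but I had the sign of the hatch's thickness offset wrong. The corrected fit gives about 0.81 rad, with errors under 0.3 pixels, which agrees with the 0.80 rad stop.
- **Bystanders:** in the top view the jar, tin and pot show no change. The arm partly hides the brush there, so the automatic comparison failed for it. Its visible end is in place, and I never went near it.
- **Robot at hand-in:** the wrist force was about zero, the arm was at rest, and the TCP was at 0.22 m height, clear of everything.

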